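# Clamp a settlement tile upright for its photograph

## Task

Get the large terracotta tile ready for its photograph: take it from the sloping drying rest and set it down gently, upright on its long bottom edge, on the bed of the photo clamp, centred across the width of the jaws. Then slide the loose carriage up until the tile is held snugly upright against the fixed jaw, and only then turn the wing knob clockwise to its stop to lock the carriage. Leave everything else on the bench where it is.

Things in the scene. Friction and masses are not known exactly. Their poses are not given: they have to be found in the camera images.
- tile: Large terracotta tile, 100 mm wide, 90 mm tall, 10 mm thick, 180 g. Origin: centre of its bottom edge face; z runs up the tile (top edge at z = 90 mm), y along its width (+-50), x through its thickness (+-5). At the start it leans in the rest, z axis 30 degrees off vertical, top towards the robot's side; its top half overhangs the rest, with room for a finger behind and below it.
- rest: White plastic drying rest fixed to the bench, base 110 x 110 x 10 mm; origin at the centre of its underside, z up. A tilted ledge carries the tile's bottom edge at x = +30, z = 24 mm; a back plate 90 mm wide, leaning 30 degrees to -x (robot's side), supports the lower 45 mm of the tile's underside. The tile's top edge is near x = -15, z = 102 mm.
- clamp: Aluminium photo clamp fixed to the bench: flat bed 120 (x) by 260 mm (y), top 16 mm above the bench. Origin: centre of its underside, z up, y the sliding direction. Fixed jaw at the -y end: 100 mm wide (x +-50), clamping face at y = -110 mm looking to +y, top at z = 61 mm. The tile stands on the bed between this face and the sliding jaw, faces parallel to the jaws, centred on x = 0 within 20 mm.
- jaw_face (a point): Middle of the sliding jaw's flat face, which looks to the fixed jaw (clamp -y), 39 mm above the bench; axes parallel to the clamp's. The jaw is 100 mm wide in x, 12 mm thick, from 17 to 61 mm above the bench. Behind it runs the dark carriage body, to 105 mm behind the face, 70 mm wide, top 42 mm above the bench.
- carriage (a joint): Travel of the carriage with the sliding jaw, m: 0 = fully open (90 mm between the jaws), growing as it closes along the clamp's -y; gap = 90 mm - value, so 0.080 = snug on the 10 mm tile (0.0775 is near enough), stop at 0.088. It slides freely (about 2 N) while the knob is loose and is held by friction when the knob is tight.
- knob_grip (a point): Grip point of the black wing knob on the carriage, on its vertical axis, 68 mm above the bench, 75 mm behind the sliding jaw's face (clamp +y). The wing is a bar 44 mm long (this point's x), 12 mm thick (its y), 22 mm tall, from 54 to 76 mm above the bench; the point turns with the knob. The carriage can be pushed by the wing.
- knob (a joint): Angle of the wing knob, rad: 0 = loose, growing as it is turned clockwise seen from above; its pad meets the bed near 0.9; stop at 1.4 (locked above 1.1). At 0 the wing's long axis stands 40 degrees anticlockwise from the clamp's x axis.
- small_tile: Bystander: small terracotta tile 50 x 50 x 8 mm lying flat beyond the rest.
- vial: Bystander: amber glass vial with black cap, 24 mm wide, 50 mm tall, beside the rest; origin at its base.
- petri: Bystander: shallow glass dish, 84 mm wide, 16 mm tall, on the robot's side of the clamp; origin at its base.
- jar: Bystander: glass specimen jar with black lid, 60 mm wide, 75 mm tall, beyond the clamp; origin at its base.
- jar_b: Bystander: glass jar with a paper band and black lid, 68 mm wide, 85 mm tall, nearer the robot, between clamp and rest; origin at its base.
- pipette: Bystander: blue and grey hand pipette, 280 mm long, lying beyond and between clamp and rest; origin under its middle.
Things that resemble listed ones, but are neither listed nor needed, are in the scene too. Leave any turquoise look-alike of the tile alone.

How it is judged (in metres and radians):
On the way, in this order (a step that is already met when the one before it is completed fails the run):
1. the tile has been let go standing upright on the clamp's bed, between the jaws (x of tile in the frame of clamp between -0.02 and 0.02 m and z of tile in the frame of clamp between 0.011 and 0.021 m and y of tile in the frame of clamp between -0.109 and -0.026 m and angle between tile's own z axis and vertical below 0.2 rad and contact force between tile and the fingers below 0.2 N), for 0.2 s.
2. with the knob still loose, the sliding jaw has been brought up against the standing tile (x of tile in the frame of clamp between -0.02 and 0.02 m and z of tile in the frame of clamp between 0.011 and 0.021 m and y of tile in the frame of clamp between -0.109 and -0.101 m and angle between tile's own z axis and vertical below 0.07 rad and value of joint carriage above 0.0775 m and value of joint knob below 0.8 rad), for 0.1 s.
3. the knob has been turned tight with the tile still held (x of tile in the frame of clamp between -0.02 and 0.02 m and z of tile in the frame of clamp between 0.011 and 0.021 m and y of tile in the frame of clamp between -0.109 and -0.101 m and angle between tile's own z axis and vertical below 0.07 rad and value of joint carriage above 0.0775 m and value of joint knob above 1.1 rad), for 0.2 s.
At the end, for the whole second after the job is handed in: The tile stands upright (within 4 degrees) on the clamp's bed on its long bottom edge, centred across the jaws within 20 mm, held between the fixed jaw and the sliding jaw with at most 2.5 mm of slack (carriage above 0.0775), the knob turned clockwise past 1.1 rad, and everything is at rest (all of step 3 and linear speed of tile below 0.02 m/s); the robot touches nothing.
It fails at once if the tile falls: moving faster than 0.6 m/s out of the fingers' hold (linear speed of tile above 0.6 m/s and contact force between tile and the fingers below 0.1 N).
It fails at once if another thing on the bench is shifted by more than 30 mm (distance of any of small_tile, vial, petri, jar, jar_b, pipette from where it was at the start of the episode above 0.03 m).
It also fails if it takes over 70 s, if anything falls off the work surface, if the arm or the gripper's body presses on something with over 40 N, if the wrist force passes 120 N, or if a joint passes its speed limit or range.

## Robot

A 6-joint arm with a two-finger parallel gripper is mounted at the origin on the work surface. World frame = base frame: x ahead of the robot, y to its left, z up, the work surface at z = 0. Lengths are in mm, angles in degrees, forces in N, time in s.
With the tool pointing down it reaches from about 350 to 850 mm from the base axis. Payload 8.1 kg.
Tool frame: the origin (TCP) lies on the centre line of the jaws, within the pads' length; the fingertips stand 19 mm ahead of it and the grasp point (between the pads) is the TCP (r.tip_reach is the z of the fingertips in the tool frame, in mm); z points along the fingers, y is the line along which they close (so a half turn about z gives the same grasp; the last joint's range is limited). The gripper opens to 85 mm and grips with 20 to 120 N. Pads are 22 mm wide; open, the fingers measure 114 mm over their backs; the gripper's body (76 mm by 85 mm) begins 54 mm behind the grasp point. The pads swing forward as they close: fully open they stand 13 mm farther back than shut.
Start: joints at [-74.737, 7.471, 85.268, -0, 87.261, -4.893], TCP at [206.773, -563.25, 250.292] pointing down, gripper open.
Joint ranges: [-169.43, 169.43], [-51.17, 129.36], [1.28, 143.12], [-76.62, 256.62], [0, 156.53], [-152.29, 152.29]. Speed limits (degrees/s): [136.94, 136.94, 159.86, 180, 180, 180].

## Interface

Orientations are given as [roll, pitch, yaw] about the fixed x, y, z axes, in that order (R = Rz(yaw) Ry(pitch) Rx(roll)).
In Python, from bench import r gives the robot as it stands. The module is installed in compiled form; this text tells all that it offers.
- The arm moves only by the shell command python3 -m handwheel 'ROWS' [FORCE]. ROWS is JSON, a list of rows, each a list of 7 numbers: the shift along the tool's x, y, z in m, then the turn, a rotation vector about the tool's x, y, z in degrees, then the finger opening in m, from 0 to 0.0854. In form: [[tx, ty, tz, ax, ay, az, claw], ...]. A call has 1 to 8 rows; each row shifts and turns the commanded pose from where the row before left it, along the tool's axes as they then stand; what a row does not reach is not made up. A row lasts 1/12 s, in which the tool goes at most 41.7 mm and 7.16 degrees, less where a joint would pass 70% of its speed; a pose out of reach is approached as far as the arm can. A call with a gripper value outside its range is refused whole. The fingers move at their own pace and stop on an object; FORCE is the grip in N (left out, the last holds). Time passes only in rows, so rows that do not move let the fingers close. It gives the time, the measured TCP pose, the force, the opening and the grip force at its end, in the units of the state.
- r.sense(): the state, without advancing time (a new reading comes with each control period).
- r.snapshot(name): name is "scene" or "top" or "wrist"; returns (picture, depth): 480x640x3 uint8, blue, green, red; 480x640 float32, mm along the optical axis (not along the pixel's ray), 0 where there is no reading.
- r.calibration(name): a dict with "vfov" (degrees; the focal length in pixels is half the picture's height over the tangent of half this angle, whatever the lens; pixels are square), "cx", "cy" (the principal point, pixels), "rvec" (rotation vector, rad) and "tvec" (3), from world to camera coordinates, as OpenCV has them; the wrist camera has in their place "tool_from_camera" (4x4, takes a point from camera to tool coordinates, whose origin is the TCP and whose axes are the flange's). Camera axes: x right, y down, z forward; pixel columns grow to the right and rows downward; lengths in mm; the calibration is good to about 2 mm. A picture is of the moment at which its call begins: read the wrist's pose just before it. calibration takes no time and is no camera call.
- r.hand_in(): hands the job in; it is judged then, once.
The state is a dict: "time": time; "joint_pos": joint angles; "qd": joint speeds; "joint_efforts": joint torques, N m; "tool_pos": TCP position; "tcp_rot": TCP orientation; "ft_force": force on the tool from outside, world axes, zero at the start; "wrist_torque": the same for the moment, N m; "finger_gap": finger opening in mm; "grip_force": force on a finger pad.
Only numpy, scipy, OpenCV 4.12 (cv2) and the standard library are available. Lean on these libraries where they do the work, as an engineer would, in place of code of your own. Each camera call takes 0.05 s, during which the arm holds its last target. There are 200 camera calls.

## Working session

There is one attempt and no reset: what is moved stays moved. The work goes in short steps, Python scripts to look and compute and a shell command to move; the robot and the scene stay as the last step left them, time stands still between calls to the robot, and variables do not carry over. Pictures are saved under pics/ and viewed, at most 10 in all, crops included, and the job is handed in when it is done.

```bash
mkdir -p pics
cat > h.py <<'E'
from bench import r
import numpy as np, cv2
from scipy.spatial.transform import Rotation as R
def cam(name):
    c=r.calibration(name); f=240/np.tan(np.radians(c["vfov"]/2)); return c,f
def snap(name):
    s=r.sense(); p,d=r.snapshot(name); np.savez(f"last_{name}.npz",p=p,d=d,pos=s["tool_pos"],rot=s["tcp_rot"]); return p,d
def w(name,u,v,k=1):
    z=np.load(f"last_{name}.npz"); c,f=cam(name)
    d=z["d"][max(0,v-k):v+k+1,max(0,u-k):u+k+1]; d=np.median(d[d>0]) if (d>0).any() else np.nan
    P=np.array([(u-c["cx"])/f*d,(v-c["cy"])/f*d,d])
    if name=="wrist":
        T=np.array(c["tool_from_camera"]); q=T[:3,:3]@P+T[:3,3]
        return R.from_euler("xyz",z["rot"],degrees=True).as_matrix()@q+z["pos"]
    return cv2.Rodrigues(np.array(c["rvec"],float))[0].T@(P-np.array(c["tvec"],float).ravel())
E
python3 - <<'E'
from h import *
for n in("scene","top"):
    p,d=snap(n); cv2.imwrite(f"pics/{n}1.png",p); c,f=cam(n); print(n,f,c)
print(r.sense(),r.tip_reach)
E
```

```text
scene 574.759901235412 {'vfov': 45.327480135551085, 'cx': 322.30041963285214, 'cy': 239.56670500771818, 'rvec': array([ 1.90164033,  1.11207831, -0.63045843]), 'tvec': array([-210.66735033, -207.52888967, 1504.45812867])}
top 463.7810237160202 {'vfov': 54.72182782028595, 'cx': 317.81168672102865, 'cy': 235.69172764946308, 'rvec': array([ 2.12006929, -2.1386853 ,  0.20274886]), 'tvec': array([-62.41335729, 591.60241907, 879.76163757])}
{'time': 0.1, 'joint_pos': array([-7.47356258e+01,  7.50994712e+00,  8.53243067e+01, -3.05259849e-04,
        8.72627816e+01, -4.89296165e+00]), 'qd': array([ 0.07534568, -0.10569484, -0.24308217,  0.04208173, -0.03426957,
       -0.02132667]), 'joint_efforts': array([ 3.33490334e-04, -5.70950246e+01, -5.01942730e+01, -2.16277126e-04,
        8.11291306e-03,  3.08096401e-05]), 'tool_pos': array([ 206.65355293, -562.78002583,  249.34586781]), 'tcp_rot': array([-1.79903292e+02, -7.97281071e-03,  2.01573439e+01]), 'ft_force': array([ 0.43426287,  0.66689851, -0.46548253]), 'wrist_torque': array([-0.0258834 ,  0.02611579,  0.07609143]), 'grip_force': 0.0, 'finger_gap': 85.31317183608093} 19.0
```

View pics/scene1.png

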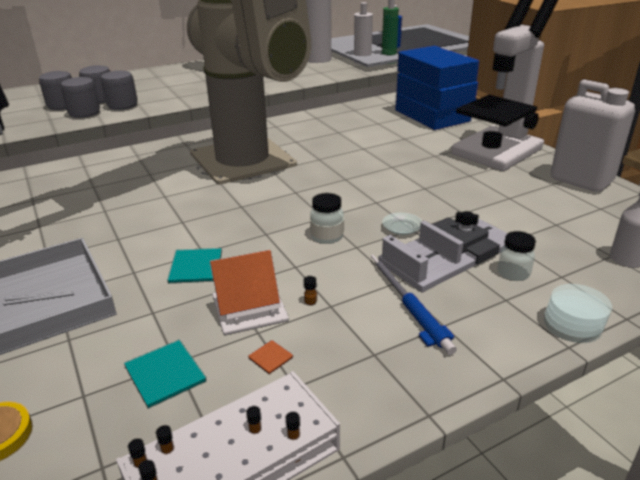

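View pics/top1.png

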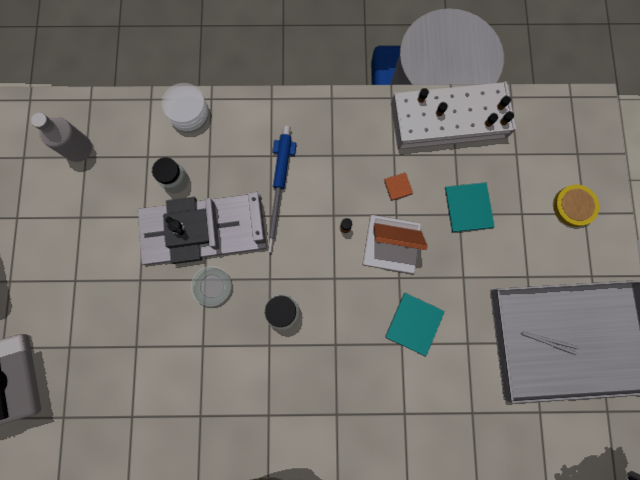

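The scene view shows the tile at (245,283) on its rest, with the clamp at (450,240). In the top view the tile is at (400,237), the clamp at (200,228) and the wing at (175,226). Next I'll turn these regions into 3D points.

```bash
cat >> h.py <<'E'
def cloud(name):
    z=np.load(f"last_{name}.npz"); c,f=cam(name); d=z["d"].astype(float)
    v,u=np.mgrid[:480,:640]; P=np.dstack([(u-c["cx"])/f*d,(v-c["cy"])/f*d,d])
    if name=="wrist":
        T=np.array(c["tool_from_camera"]); M=R.from_euler("xyz",z["rot"],degrees=True).as_matrix()
        W=(P@T[:3,:3].T+T[:3,3])@M.T+z["pos"]
    else: W=(P-np.array(c["tvec"],float).ravel())@cv2.Rodrigues(np.array(c["rvec"],float))[0]
    W[d<=0]=np.nan; return z["p"],W
def rect(X): return cv2.minAreaRect(X[:,:2].astype(np.float32))
E
python3 - <<'E'
from h import *
def orange(p): 
    h=cv2.cvtColor(p,cv2.COLOR_BGR2HSV); return (h[...,0]<14)&(h[...,1]>140)&(h[...,2]>60)
for n,box in(("scene",(240,325,200,285)),("top",(215,255,365,432))):
    p,W=cloud(n); m=np.zeros((480,640),bool); a,b,c,d=box; m[a:b,c:d]=1; m&=orange(p)
    X=W[m]; X=X[np.isfinite(X).all(1)]; c0=np.median(X,0); 
    for _ in range(3):
        U,S,V=np.linalg.svd(X-X.mean(0),full_matrices=False); nn=V[2]*np.sign(V[2,2]); e=(X-X.mean(0))@nn; X=X[abs(e)<4]
    print(n,len(X),"mean",X.mean(0),"n",nn,"tilt",np.degrees(np.arccos(nn[2])),"std",e.std())
    wd=np.cross(nn,[0,0,1]); wd/=np.linalg.norm(wd); up=np.cross(wd,nn); up*=np.sign(up[2])
    for ax in(wd,up): t=(X-X.mean(0))@ax; print("  ax",ax,np.percentile(t,[0.3,99.7]))
p,W=cloud("top"); 
print("bench z",np.nanmedian(W[300:400,300:380,2]))
for nm,lo,hi in(("bed",10,22),("jawtop",57,66),("carr",38,46),("wing",72,80),):
    m=np.zeros((480,640),bool); m[185:275,130:275]=1; m&=(W[...,2]>lo)&(W[...,2]<hi)
    k,l,st,ce=cv2.connectedComponentsWithStats(m.astype(np.uint8))
    for i in range(1,k):
        if st[i,4]>25:
            X=W[l==i]; print(nm,st[i],rect(X),np.median(X,0))
for nm,b in(("restbase",(210,275,360,425)),):
    m=np.zeros((480,640),bool); m[b[0]:b[1],b[2]:b[3]]=1; m&=(W[...,2]>5)&(W[...,2]<14); X=W[m]; print(nm,rect(X))
im=cv2.resize(p[180:280,125:275],None,fx=5,fy=5,interpolation=cv2.INTER_CUBIC); cv2.imwrite("pics/clampcrop.png",im)
E
```

```text
scene 3108 mean [ 590.50139825 -228.84445432   68.20118798] n [ 0.85288076 -0.15754747  0.49776823] tilt 60.14754328321911 std 1.5551573300300352
  ax [-0.18165069 -0.98336312  0.        ] [-48.70420081  47.45154654]
  ax [-0.48948692  0.09041994  0.86731009] [-43.43722768  43.03665631]
top 769 mean [ 586.12691211 -227.74552475   76.81616984] n [ 0.83975529 -0.15227757  0.52117424] tilt 58.58894971966482 std 1.2365081582245443
  ax [-0.17842582 -0.98395337  0.        ] [-49.10308967  48.91466696]
  ax [-0.51281115  0.09299094  0.8534503 ] [-50.55955702  34.76327815]
bench z 0.035836788564974256
bed [166 185  20   8  38] ((701.7711791992188, 234.8296661376953), (9.27186393737793, 41.79011535644531), 14.525458335876465) [699.5910674  230.3892497   15.31471281]
bed [ 191  195   75   66 2213] ((621.9143676757812, 127.88806915283203), (123.72010803222656, 156.0705108642578), 9.996967315673828) [615.95503292 111.63476036  15.96807743]
bed [268 195   7  58 189] ((626.1226196289062, 28.10338592529297), (10.892579078674316, 122.70613098144531), 86.73986053466797) [614.70265019  28.29122296  1
[... 610 characters left out ...]
0.193954467773438), 7.310417175292969) [631.39424912  58.58350139  60.9042091 ]
jawtop [205 198  10  49 300] ((620.6011352539062, 149.52008056640625), (99.87918853759766, 12.7349853515625), 7.166579246520996) [620.18089541 149.415417    60.57150897]
carr [ 163  208   46   39 1216] ((613.6156616210938, 203.81494140625), (70.10225677490234, 89.10922241210938), 7.307209491729736) [611.16664076 196.76094408  41.70597242]
wing [165 216  17  18 167] ((611.9661865234375, 218.14059448242188), (41.75999450683594, 22.683881759643555), 65.59037780761719) [611.33438377 218.19241245  75.53302384]
restbase ((580.2882080078125, -223.48284912109375), (118.1390151977539, 132.571044921875), 85.59790802001953)
```

View pics/clampcrop.png

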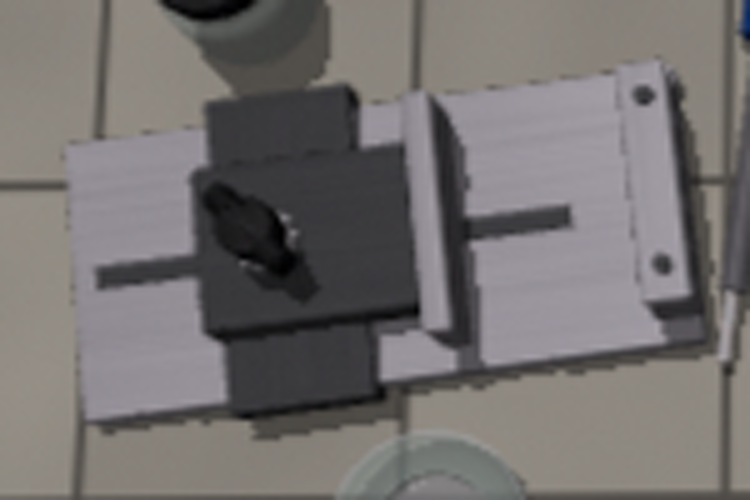

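The crop shows the fixed jaw at right, the sliding jaw at about (430,215) and the wing at (250,230), lying diagonally. Both cameras agree on the tile: tilt 30°, yaw -10.4°. The clamp works out at (617.1, 177.7) with yaw 7.2°, a jaw gap of about 75 mm and the knob at (612, 218).

```bash
cat >> h.py <<'E'
def pose_mat(yaw,tilt=0):  # tool x horizontal at yaw; tilt leans tool z forward
    a=np.radians(yaw); t=np.radians(tilt); x=np.array([np.cos(a),np.sin(a),0]); f=np.array([np.sin(a),-np.cos(a),0])
    z=np.array([0,0,-1])*np.cos(t)+f*np.sin(t); return np.column_stack([x,np.cross(z,x),z])
def rows(pos,M,n,p0=None,M0=None):
    s=r.sense(); p0=s["tool_pos"] if p0 is None else p0
    M0=R.from_euler("xyz",s["tcp_rot"],degrees=True).as_matrix() if M0 is None else M0
    rv=R.from_matrix(M0.T@M).as_rotvec(); p=M0.T@(np.array(pos)-p0)
    S=sum(R.from_rotvec(rv*k/n).as_matrix() for k in range(n)); t=np.linalg.solve(S,p)
    print(n,"x",np.round(t/1000,4).tolist(),np.round(np.degrees(rv)/n,2).tolist(),"total rot",np.round(np.degrees(rv),1),"mm/row",round(np.linalg.norm(t),1))
E
python3 - <<'E'
from h import *
M=pose_mat(79.6,30); print(M); g=np.array([573.7,-225.5,86.9])
rows(g-90*M[:,2],M,16)
E
```

```text
[[ 0.18051915  0.85179788  0.49178574]
 [ 0.98357147 -0.15633417 -0.09025957]
 [ 0.          0.5        -0.8660254 ]]
16 x [0.0303, -0.0011, 0.0067] [-1.71, 0.97, -3.63] total rot [-27.3  15.5 -58. ] mm/row 31.1
```

```bash
a='[0.0303,-0.0011,0.0067,-1.71,0.97,-3.63,0.05]'
python3 -m handwheel '[[0.0303,-0.0011,0.0067,-1.71,0.97,-3.63,0.05],[0.0303,-0.0011,0.0067,-1.71,0.97,-3.63,0.05],[0.0303,-0.0011,0.0067,-1.71,0.97,-3.63,0.05],[0.0303,-0.0011,0.0067,-1.71,0.97,-3.63,0.05],[0.0303,-0.0011,0.0067,-1.71,0.97,-3.63,0.05],[0.0303,-0.0011,0.0067,-1.71,0.97,-3.63,0.05],[0.0303,-0.0011,0.0067,-1.71,0.97,-3.63,0.05],[0.0303,-0.0011,0.0067,-1.71,0.97,-3.63,0.05]]' 40
python3 -m handwheel '[[0.0303,-0.0011,0.0067,-1.71,0.97,-3.63,0.05],[0.0303,-0.0011,0.0067,-1.71,0.97,-3.63,0.05],[0.0303,-0.0011,0.0067,-1.71,0.97,-3.63,0.05],[0.0303,-0.0011,0.0067,-1.71,0.97,-3.63,0.05],[0.0303,-0.0011,0.0067,-1.71,0.97,-3.63,0.05],[0.0303,-0.0011,0.0067,-1.71,0.97,-3.63,0.05],[0.0303,-0.0011,0.0067,-1.71,0.97,-3.63,0.05],[0.0303,-0.0011,0.0067,-1.71,0.97,-3.63,0.05]]'
python3 -m handwheel '[[0,0,0,0,0,0,0.05],[0,0,0,0,0,0,0.05]]'
python3 - <<'E'
from h import *
M=pose_mat(79.6,30); g=np.array([573.7,-225.5,86.9])
rows(g-90*M[:,2],M,1);rows(g,M,5)
p,d=snap("wrist"); cv2.imwrite("pics/w1.png",p)
E
```

```text
time: 0.77
tool_pos: [409.2, -427.3, 205.7]
tcp_rot: [164.9, -4.0, 50.1]
ft_force: [-0.3, -0.8, -1.1]
finger_gap: 49.8
grip_force: 0.0
time: 1.43
tool_pos: [529.0, -216.2, 165.0]
tcp_rot: [149.8, 0.1, 79.8]
ft_force: [0.8, 0.1, 0.6]
finger_gap: 49.4
grip_force: 0.0
time: 1.6
tool_pos: [528.2, -215.9, 164.1]
tcp_rot: [150.0, 0.0, 79.8]
ft_force: [-0.0, -0.5, 0.0]
finger_gap: 50.6
grip_force: 0.0
1 x [-0.0012, 0.0017, 0.0001] [-0.03, -0.04, 0.16] total rot [-0.  -0.   0.2] mm/row 2.1
5 x [-0.0003, 0.0003, 0.018] [-0.01, -0.01, 0.03] total rot [-0.  -0.   0.2] mm/row 18.0
```

View pics/w1.png

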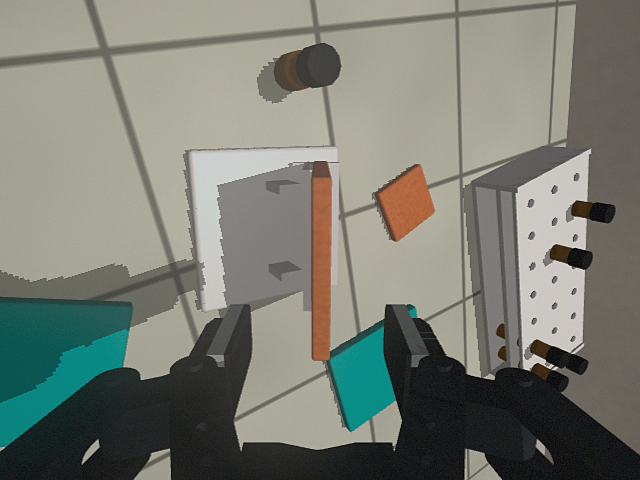

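The wrist view shows the tile edge-on between columns 313 and 330, rows 165 to 358, centred between the fingers (240 and 395). I'll check the edge against the depth.

Run:
```python
from h import *
p,W=cloud("wrist"); z=np.load("last_wrist.npz"); M=R.from_euler("xyz",z["rot"],degrees=True).as_matrix()
h=cv2.cvtColor(p,cv2.COLOR_BGR2HSV); m=(h[...,0]<14)&(h[...,1]>140); m[:,:300]=0; m[:,345:]=0; m[:150]=0; m[370:]=0
T=(W[m]-z["pos"])@M; T=T[np.isfinite(T).all(1)]; 
for i in range(3): print("xyz"[i],np.percentile(T[:,i],[1,10,50,90,99]).round(1))
t=T[abs(T[:,2]-np.percentile(T[:,2],20))<4]; print("top edge",t[:,1].min(),t[:,1].max(),t[:,0].min(),t[:,0].max())
```

```text
x [-48.  -38.    3.5  40.   48.2]
y [-3.2 -2.   1.5  5.1  5.9]
z [71.3 72.  72.8 73.6 74.3]
top edge -3.2675117314707784 6.025290423290912 -49.86954363670427 49.26986276099124
```

```bash
python3 -m handwheel '[[0,0.0014,0.016,0,0,0,0.05],[0,0,0.015,0,0,0,0.05],[0,0,0.015,0,0,0,0.05],[0,0,0.015,0,0,0,0.05],[0,0,0.015,0,0,0,0.05],[0,0,0.015,0,0,0,0.05],[0,0,0,0,0,0,0.05],[0,0,0,0,0,0,0.05]]' 40
python3 -m handwheel '[[0,0,0,0,0,0,0],[0,0,0,0,0,0,0],[0,0,0,0,0,0,0],[0,0,0,0,0,0,0],[0,0,0,0,0,0,0],[0,0,0,0,0,0,0],[0,0,0,0,0,0,0],[0,0,0,0,0,0,0]]' 40
```

```text
time: 2.32
tool_pos: [574.3, -227.1, 86.9]
tcp_rot: [150.0, 0.1, 79.6]
ft_force: [0.0, 1.3, 0.7]
finger_gap: 49.9
grip_force: 0.0
time: 2.98
tool_pos: [575.1, -226.8, 88.7]
tcp_rot: [149.8, 0.1, 79.6]
ft_force: [-6.1, -0.4, 7.3]
finger_gap: 9.5
grip_force: 43.3
```

```bash
python3 -m handwheel '[[0,0,-0.008,0,0,0,0],[0,0.0005,-0.014,0,0,0,0],[0,0.0005,-0.016,0,0,0,0],[0,0.001,-0.018,0,0,0,0],[0,0.001,-0.02,0,0,0,0],[0,0,-0.02,0,0,0,0],[0,0,-0.02,0,0,0,0],[0,0,-0.014,0,0,0,0]]' 40
python3 - <<'E'
from h import *
o=np.array([617.06,177.7]); yh=np.array([-.1253,.9921])
q=o-103*yh; print(q); rows([*q,200],pose_mat(7.2),24)
E
```

```text
time: 3.65
tool_pos: [512.5, -214.7, 203.2]
tcp_rot: [149.9, 0.1, 79.6]
ft_force: [-0.1, 0.2, -1.7]
finger_gap: 9.5
grip_force: 41.7
[629.9659  75.5137]
24 x [0.0128, -0.0055, -0.0007] [1.09, -0.79, 2.95] total rot [ 26.1 -18.9  70.7] mm/row 13.9
```

```bash
for i in 1 2 3; do python3 -m handwheel '[[0.0128,-0.0055,-0.0007,1.09,-0.79,2.95,0],[0.0128,-0.0055,-0.0007,1.09,-0.79,2.95,0],[0.0128,-0.0055,-0.0007,1.09,-0.79,2.95,0],[0.0128,-0.0055,-0.0007,1.09,-0.79,2.95,0],[0.0128,-0.0055,-0.0007,1.09,-0.79,2.95,0],[0.0128,-0.0055,-0.0007,1.09,-0.79,2.95,0],[0.0128,-0.0055,-0.0007,1.09,-0.79,2.95,0],[0.0128,-0.0055,-0.0007,1.09,-0.79,2.95,0]]' 40|head -3; done
python3 -m handwheel '[[0,0,0,0,0,0,0],[0,0,0,0,0,0,0]]'
python3 - <<'E'
from h import *
o=np.array([617.06,177.7]); yh=np.array([-.1253,.9921])
q=o-103*yh; rows([*q,200],pose_mat(7.2),1)
p,d=snap("wrist"); cv2.imwrite("pics/w2.png",p)
p,d=snap("scene"); cv2.imwrite("pics/s2.png",cv2.resize(p[130:300,320:560],None,fx=3,fy=3))
p,W=cloud("scene"); h=cv2.cvtColor(p,cv2.COLOR_BGR2HSV); m=(h[...,0]<14)&(h[...,1]>140); m[:,:350]=0; m[300:]=0
X=W[m]; X=X[np.isfinite(X).all(1)]; X=X[abs(X[:,2]-165)<80]; print(len(X),np.percentile(X,[1,50,99],axis=0).round(1))
n=np.linalg.svd(X-X.mean(0),full_matrices=False)[2][2]; print("n",n)
E
```

```text
time: 4.32
tool_pos: [509.9, -103.7, 191.1]
tcp_rot: [159.7, -4.3, 55.4]
time: 4.98
tool_pos: [551.7, -1.0, 193.1]
tcp_rot: [170.5, -4.2, 31.0]
time: 5.65
tool_pos: [631.6, 75.5, 199.6]
tcp_rot: [-179.8, 0.2, 7.0]
time: 5.82
tool_pos: [631.6, 74.8, 199.2]
tcp_rot: [-179.9, 0.2, 7.2]
ft_force: [-0.1, -0.0, -1.8]
finger_gap: 9.4
grip_force: 41.6
1 x [-0.0015, -0.0009, -0.0008] [-0.11, 0.15, -0.04] total rot [-0.1  0.2 -0. ] mm/row 2.0
1717 [[294.2  64.5 132. ]
 [648.1  73.2 170.2]
 [683.6 601.8 219. ]]
n [ 0.35019671  0.3105852  -0.88368495]
```

View pics/s2.png

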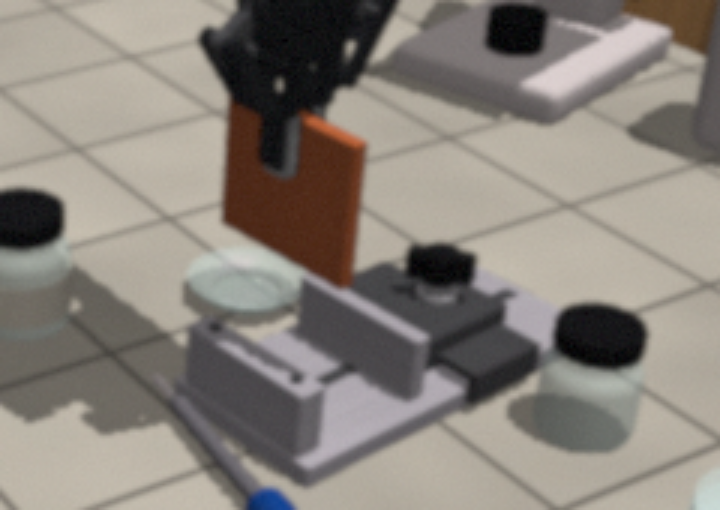

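View pics/w2.png

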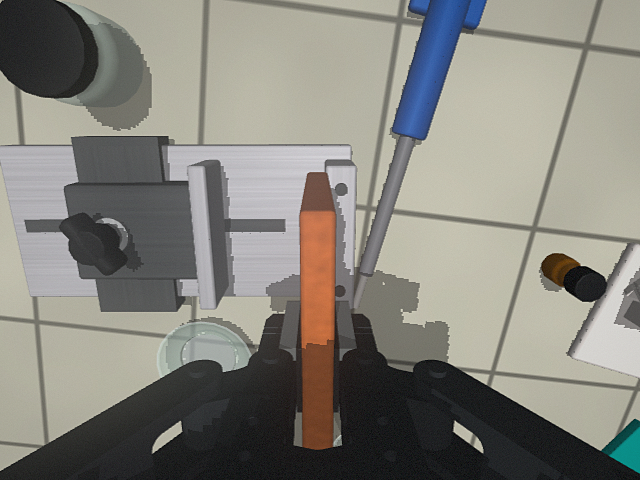

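The scene crop shows the tile upright above the clamp. In the wrist view the tile (columns 300–335) hangs just beside the fixed jaw (325–355). I'll measure both in the tool frame.

Run:
```python
from h import *
p,W=cloud("wrist"); z=np.load("last_wrist.npz"); M=R.from_euler("xyz",z["rot"],degrees=True).as_matrix()
T=(W-z["pos"])@M; print("pos",z["pos"])
h=cv2.cvtColor(p,cv2.COLOR_BGR2HSV); m=(h[...,0]<14)&(h[...,1]>140); m[:,:290]=0; m[:,345:]=0; m[:165]=0
t=T[m]; t=t[np.isfinite(t).all(1)]
for i in range(3): print("xyz"[i],np.percentile(t[:,i],[1,10,50,90,99]).round(1))
f=t[t[:,2]>5]; print("end face x at y-range", [(k,f[(f[:,2]>k)&(f[:,2]<k+10)][:,[0,1]].mean(0).round(1)) for k in(5,20,35,50,60)])
for nm,c in(("fixed",(150,310,322,365)),("slide",(150,320,180,235))):
    m=np.zeros((480,640),bool);m[c[0]:c[1],c[2]:c[3]]=1; m&=(abs(W[...,2]-61)<3); X=W[m];print(nm,rect(X),np.median(X[:,2]))
    Y=T[m]; print("  tool y",np.percentile(Y[:,1],[1,50,99]).round(1),"x",np.percentile(Y[:,0],[1,99]).round(1))
m=np.zeros((480,640),bool);m[150:290,230:290]=1; print("bed z",np.median(W[m][:,2]))
```

```text
pos [631.57997493  74.80234325 199.16145236]
x [-25.3 -16.5  17.8  44.7  50.3]
y [-5.4 -4.5 -0.8  3.1  4. ]
z [-17.7 -17.  -16.3 -15.5 -14.9]
end face x at y-range [(5, array([nan, nan])), (20, array([nan, nan])), (35, array([nan, nan])), (50, array([nan, nan])), (60, array([nan, nan]))]
fixed ((631.7218627929688, 59.20682907104492), (99.51636505126953, 19.075769424438477), 9.092568397521973) 60.746183317692186
  tool y [ 6.5 17.2 24.1] x [-45.7  47.5]
slide ((619.46923828125, 151.66574096679688), (99.97213745117188, 12.68914794921875), 7.20581579208374) 60.63943572089006
  tool y [-83.2 -77.  -71.5] x [-50.3  47.2]
bed z nan<stdin>:7: RuntimeWarning: Mean of empty slice.
  ret = um.true_divide(
```

```bash
python3 -m handwheel '[[-0.0015,-0.0035,0,0,0,0,0],[0,0,0.015,0,0,0,0],[0,0,0.02,0,0,0,0],[0,0,0.02,0,0,0,0],[0,0,0.02,0,0,0,0],[0,0,0.016,0,0,0,0],[0,0,0.01,0,0,0,0],[0,0,0.005,0,0,0,0]]' 40
python3 -m handwheel '[[0,0,0.001,0,0,0,0],[0,0,0,0,0,0,0],[0,0,0,0,0,0,0]]'
```

```text
time: 6.58
tool_pos: [628.0, 78.4, 91.7]
tcp_rot: [-179.9, 0.3, 7.1]
ft_force: [-0.1, -0.5, -1.9]
finger_gap: 9.2
grip_force: 41.7
time: 6.83
tool_pos: [630.4, 78.4, 94.0]
tcp_rot: [-179.9, -0.0, 7.1]
ft_force: [0.4, 0.5, -1.6]
finger_gap: 9.6
grip_force: 41.7
```

```bash
for i in 1 2 3; do python3 -m handwheel '[[0,0,0.001,0,0,0,0],[0,0,0,0,0,0,0],[0,0,0,0,0,0,0]]' | grep -E "tool_pos|ft"; done
```

```text
tool_pos: [629.9, 78.4, 92.1]
ft_force: [0.3, -0.7, -1.9]
tool_pos: [629.5, 78.4, 90.4]
ft_force: [0.5, 0.2, -1.2]
tool_pos: [629.6, 78.4, 89.4]
ft_force: [0.2, 0.1, -1.6]
```

```bash
for i in 1 2; do python3 -m handwheel '[[0,0,0.0007,0,0,0,0],[0,0,0,0,0,0,0],[0,0,0,0,0,0,0]]' | grep -E "tool_pos|ft"; done
```

```text
tool_pos: [629.6, 78.4, 89.4]
ft_force: [-3.6, -0.6, 4.9]
tool_pos: [629.7, 78.4, 89.4]
ft_force: [-6.0, -0.6, 10.5]
```

```bash
python3 -m handwheel '[[0,0,-0.0007,0,0,0,0],[0,0,0,0,0,0,0],[0,0,0,0,0,0,0.012],[0,0,0,0,0,0,0.014],[0,0,0,0,0,0,0.017],[0,0,0,0,0,0,0.02],[0,0,0,0,0,0,0.025],[0,0,0,0,0,0,0.03]]' 20
python3 -m handwheel '[[0,0,0,0,0,0,0.03],[0,0,0,0,0,0,0.03],[0,0,0,0,0,0,0.03],[0,0,0,0,0,0,0.03]]'
python3 - <<'E'
from h import *
p,d=snap("scene"); cv2.imwrite("pics/s3.png",cv2.resize(p[130:300,320:560],None,fx=3,fy=3))
E
```

```text
time: 8.75
tool_pos: [629.5, 78.4, 88.6]
tcp_rot: [-179.9, 0.1, 7.1]
ft_force: [0.3, -0.7, -0.7]
finger_gap: 30.0
grip_force: 0.0
time: 9.08
tool_pos: [629.6, 78.4, 88.7]
tcp_rot: [-179.9, 0.1, 7.1]
ft_force: [-0.1, 0.6, 0.0]
finger_gap: 30.3
grip_force: 0.0
```

View pics/s3.png

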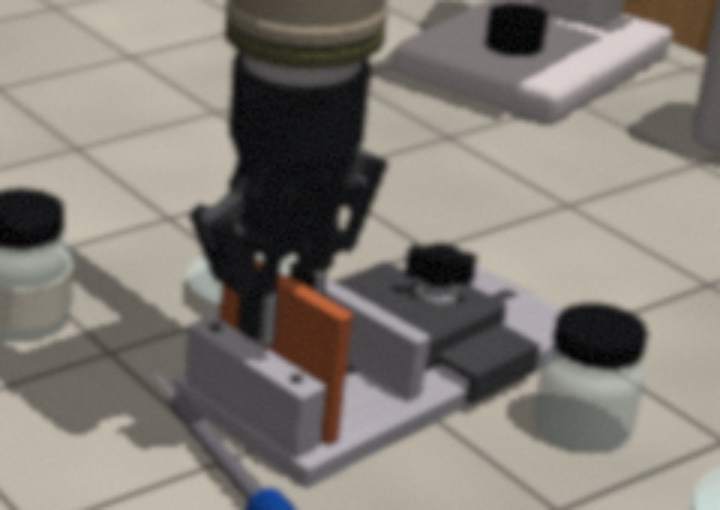

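The tile stands upright, free of the open fingers and just beside the fixed jaw. I'll withdraw straight up and go to the knob.

```bash
python3 -m handwheel '[[0,0,-0.005,0,0,0,0.03],[0,0,-0.01,0,0,0,0.03],[0,0,-0.015,0,0,0,0.03],[0,0,-0.02,0,0,0,0.03],[0,0,-0.02,0,0,0,0.03],[0,0,-0.02,0,0,0,0.03],[0,0,-0.02,0,0,0,0.03],[0,0,0,0,0,0,0.03]]'
python3 - <<'E'
from h import *
rows([612,218,160],pose_mat(47.2),8)
E
```

```text
time: 9.8
tool_pos: [632.5, 78.3, 205.7]
tcp_rot: [-179.9, -0.4, 7.1]
ft_force: [0.9, -0.1, 1.5]
finger_gap: 29.9
grip_force: 0.0
8 x [0.005, -0.0173, 0.0057] [0.01, -0.05, -5.01] total rot [  0.1  -0.4 -40.1] mm/row 18.9
```

```bash
python3 -m handwheel '[[0.005,-0.0173,0.0057,0,0,-5.01,0.045],[0.005,-0.0173,0.0057,0,0,-5.01,0.045],[0.005,-0.0173,0.0057,0,0,-5.01,0.045],[0.005,-0.0173,0.0057,0,0,-5.01,0.045],[0.005,-0.0173,0.0057,0,0,-5.01,0.045],[0.005,-0.0173,0.0057,0,0,-5.01,0.045],[0.005,-0.0173,0.0057,0,0,-5.01,0.045],[0.005,-0.0173,0.0057,0,0,-5.01,0.045]]'
python3 -m handwheel '[[0,0,0,0,0,0,0.045],[0,0,0,0,0,0,0.045],[0,0,0,0,0,0,0.045]]' >/dev/null
python3 - <<'E'
from h import *
p,d=snap("wrist"); cv2.imwrite("pics/w3.png",p); p,W=cloud("wrist"); z=np.load("last_wrist.npz"); M=R.from_euler("xyz",z["rot"],degrees=True).as_matrix(); T=(W-z["pos"])@M; print(z["pos"],z["rot"])
m=(abs(W[...,2]-76)<4)&(np.hypot(W[...,0]-612,W[...,1]-218)<30); m[:, :]&=(T[...,2]>30)
X=W[m]; Y=T[m]; print(len(X),rect(X),"tool",rect(Y),np.median(X[:,2]))
E
```

```text
time: 10.47
tool_pos: [608.6, 218.8, 153.4]
tcp_rot: [-179.8, -0.0, 47.4]
ft_force: [0.3, -0.0, -0.3]
finger_gap: 44.8
grip_force: 0.0
[609.08810153 217.54187824 153.87984166] [-1.79868933e+02 -1.00887826e-02  4.70892224e+01]
2287 ((611.0977783203125, 220.54583740234375), (42.24655532836914, 23.109506607055664), 62.594791412353516) tool ((3.552980422973633, -0.3916645050048828), (23.10436248779297, 42.251548767089844), 74.5430679321289) 75.47403326070233
```

View pics/w3.png

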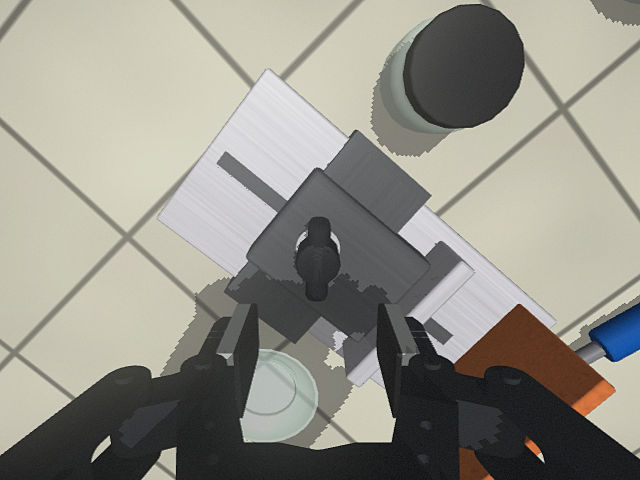

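The wing stands vertical in the picture at (318,258), in line with the tool x axis and centred between the fingers. The tile is at lower right. I'll check its tilt before descending.

```bash
python3 - <<'E'
from h import *
p,W=cloud("wrist"); h=cv2.cvtColor(p,cv2.COLOR_BGR2HSV); m=(h[...,0]<14)&(h[...,1]>140); m[:300]=0; m[:,:440]=0
X=W[m]; X=X[np.isfinite(X).all(1)]; top=X[X[:,2]>103.5]; f=X[(X[:,2]<101)]
print(len(X),X[:,2].max(),rect(top)); c=f.mean(0); n=np.linalg.svd(f-c,full_matrices=False)[2][2]; print("n",n,c,f[:,2].min())
E
python3 -m handwheel '[[0.0035,-0.0003,0,0,0,0,0.045],[0,0,0.015,0,0,0,0.045],[0,0,0.02,0,0,0,0.045],[0,0,0.02,0,0,0,0.045],[0,0,0.015,0,0,0,0.045],[0,0,0.01,0,0,0,0.045],[0,0,0.004,0,0,0,0.045],[0,0,0,0,0,0,0.045]]' 30
```

```text
7970 217.7112336071358 ((655.9144897460938, 135.3808135986328), (139.9788818359375, 78.08875274658203), 72.67550659179688)
n [-1.23587915e-01  9.92333541e-01  4.13118307e-04] [654.89502768  87.52470748  59.8667009 ] 16.10595914348056
time: 11.43
tool_pos: [610.5, 220.3, 68.6]
tcp_rot: [-179.8, 0.1, 47.1]
ft_force: [-0.5, -0.7, -0.1]
finger_gap: 44.6
grip_force: 0.0
```

```bash
python3 -m handwheel '[[0,0,0,0,0,0,0],[0,0,0,0,0,0,0],[0,0,0,0,0,0,0],[0,0,0,0,0,0,0],[0,0,0,0,0,0,0],[0,0,0,0,0,0,0],[0,0,0,0,0,0,0],[0,0,0,0,0,0,0]]' 30
python3 -m handwheel '[[-0.00386,0.0046,0,0,0,0,0],[-0.00514,0.00613,0,0,0,0,0],[-0.00514,0.00613,0,0,0,0,0],[-0.00514,0.00613,0,0,0,0,0],[-0.00514,0.00613,0,0,0,0,0],[-0.00386,0.0046,0,0,0,0,0],[-0.00386,0.0046,0,0,0,0,0],[-0.00257,0.00306,0,0,0,0,0]]'
python3 -m handwheel '[[0,0,0,0,0,0,0],[0,0,0,0,0,0,0]]'
```

```text
time: 12.1
tool_pos: [612.0, 221.0, 71.1]
tcp_rot: [-179.9, -0.1, 47.2]
ft_force: [2.6, -1.4, 6.4]
finger_gap: 14.3
grip_force: 29.9
time: 12.77
tool_pos: [618.8, 167.5, 71.1]
tcp_rot: [-179.9, -0.2, 47.2]
ft_force: [1.4, 3.3, 6.3]
finger_gap: 14.4
grip_force: 29.9
time: 12.93
tool_pos: [618.9, 167.0, 71.1]
tcp_rot: [-180.0, -0.1, 47.2]
ft_force: [1.3, -2.0, 6.2]
finger_gap: 14.7
grip_force: 30.0
```

```bash
for i in 1 2 3 ; do python3 -m handwheel '[[-0.00064,0.00077,0,0,0,0,0],[-0.00064,0.00077,0,0,0,0,0],[-0.00064,0.00077,0,0,0,0,0],[0,0,0,0,0,0,0]]'|grep -E "tool_pos|ft_"; done
```

```text
tool_pos: [619.2, 164.9, 71.1]
ft_force: [1.1, 1.8, 6.6]
tool_pos: [619.5, 161.9, 71.1]
ft_force: [0.1, 1.3, 6.2]
tool_pos: [619.9, 159.0, 71.1]
ft_force: [1.0, 2.1, 6.5]
```

```bash
for i in 1 2 3 ; do python3 -m handwheel '[[-0.00064,0.00077,0,0,0,0,0],[0,0,0,0,0,0,0],[0,0,0,0,0,0,0]]'|grep -E "tool_pos|ft_"; done
```

```text
tool_pos: [620.0, 158.2, 71.1]
ft_force: [0.9, 2.9, 7.4]
tool_pos: [620.1, 157.3, 71.1]
ft_force: [0.0, 2.3, 6.7]
tool_pos: [620.3, 156.3, 71.1]
ft_force: [-0.3, 2.6, 7.0]
```

```bash
for i in 1 2 3 ; do python3 -m handwheel '[[-0.00064,0.00077,0,0,0,0,0],[0,0,0,0,0,0,0],[0,0,0,0,0,0,0]]'|grep -E "tool_pos|ft_"; done
```

```text
tool_pos: [620.4, 155.3, 71.1]
ft_force: [0.4, 2.9, 6.8]
tool_pos: [620.4, 155.1, 71.1]
ft_force: [0.1, 5.7, 7.1]
tool_pos: [620.4, 155.0, 71.1]
ft_force: [0.4, 9.8, 5.9]
```

```bash
for i in 1 2; do python3 -m handwheel '[[0,0,0,0,0,4,0],[0,0,0,0,0,4,0],[0,0,0,0,0,4,0],[0,0,0,0,0,4,0],[0,0,0,0,0,4,0],[0,0,0,0,0,4,0],[0,0,0,0,0,0,0]]' 50|grep -E "_|time"; python3 -c "from h import *;s=r.sense();print(s['wrist_torque'],s['joint_pos'][5])"; done
```

```text
time: 16.02
tool_pos: [620.8, 154.5, 71.2]
tcp_rot: [-179.8, -0.2, 23.0]
ft_force: [2.0, 7.5, 6.1]
finger_gap: 12.4
grip_force: 48.8
[ 1.26107759 -0.1881975   0.06886603] 76.17366484896837
time: 16.6
tool_pos: [620.9, 153.9, 71.2]
tcp_rot: [-179.8, -0.1, -1.1]
ft_force: [0.7, 5.3, 6.9]
finger_gap: 12.4
grip_force: 48.8
[ 0.86655698 -0.23563483  0.01355707] 100.17449951503374
```

```bash
python3 -m handwheel '[[0,0,0,0,0,4,0],[0,0,0,0,0,4,0],[0,0,0,0,0,4,0],[0,0,0,0,0,4,0],[0,0,0,0,0,4,0],[0,0,0,0,0,4,0],[0,0,0,0,0,4,0],[0,0,0,0,0,0,0]]'|grep -E "_|time"; python3 -c "from h import *;s=r.sense();print(s['wrist_torque'],s['joint_pos'][5])"
python3 -m handwheel '[[0,0,0,0,0,3,0],[0,0,0,0,0,2,0],[0,0,0,0,0,0,0],[0,0,0,0,0,0,0]]'|grep -E "_|time"; python3 -c "from h import *;s=r.sense();print(s['wrist_torque'],s['joint_pos'][5])"
```

```text
time: 17.27
tool_pos: [620.8, 153.2, 71.5]
tcp_rot: [-179.8, 0.0, -29.1]
ft_force: [-0.9, 1.7, 9.9]
finger_gap: 12.8
grip_force: 49.7
[0.29030962 0.11716999 0.11636509] 128.16851169778462
time: 17.6
tool_pos: [620.7, 153.1, 71.5]
tcp_rot: [-179.8, 0.1, -33.8]
ft_force: [-1.6, 1.2, 9.9]
finger_gap: 12.4
grip_force: 49.8
[0.1473617  0.20877157 0.19254071] 132.9224915579895
```

```bash
python3 -m handwheel '[[0,0,0,0,0,0,0.02],[0,0,0,0,0,0,0.03],[0,0,0,0,0,0,0.035],[0,0,0,0,0,0,0.035],[0,0,0,0,0,0,0.035],[0,0,-0.01,0,0,0,0.035],[0,0,-0.02,0,0,0,0.035],[0,0,-0.02,0,0,0,0.035]]'
python3 -m handwheel '[[0,0,-0.03,0,0,0,0.035],[0,0,-0.03,0,0,0,0.035],[-0.03,0,-0.02,0,0,0,0.035],[-0.04,0,0,0,0,0,0.035],[-0.04,0,0,0,0,0,0.035],[-0.04,0,0,0,0,0,0.035],[0,0,0,0,0,0,0.035],[0,0,0,0,0,0,0.035]]' | head -2
python3 - <<'E'
from h import *
p,d=snap("top"); p,W=cloud("top")
o=np.array([617.06,177.7]); a=np.radians(7.2); Q=np.array([[np.cos(a),-np.sin(a)],[np.sin(a),np.cos(a)]])
for nm,lo,hi in(("jaws",58,64),("wing",73,80),("tile",103,110)):
    m=np.zeros((480,640),bool); m[180:285,130:280]=1; m&=(W[...,2]>lo)&(W[...,2]<hi)
    k,l,st,ce=cv2.connectedComponentsWithStats(m.astype(np.uint8))
    for i in range(1,k):
        if st[i,4]>25:
            X=W[l==i]; c,sz,an=rect(X); print(nm,(np.array(c)-o)@Q,sz,an)
cv2.imwrite("pics/top2.png",cv2.resize(p[170:290,120:290],None,fx=4,fy=4))
E
```

```text
time: 18.27
tool_pos: [618.6, 152.1, 119.2]
tcp_rot: [179.9, 0.3, -33.8]
ft_force: [0.1, -0.2, 0.8]
finger_gap: 34.8
grip_force: 0.0
time: 18.93
tool_pos: [493.7, 236.9, 200.6]
jaws [   0.13841058 -119.59773199] (99.96971130371094, 22.556930541992188) 5.677217960357666
jaws [  0.15144976 -93.06594789] (99.06182098388672, 10.527152061462402) 8.140213012695312
wing [ -0.07186156 -25.04166789] (21.358732223510742, 41.25666809082031) 39.152008056640625
tile [   2.69107188 -105.18886995] (99.03069305419922, 10.27635669708252) 7.176584720611572
```

View pics/top2.png

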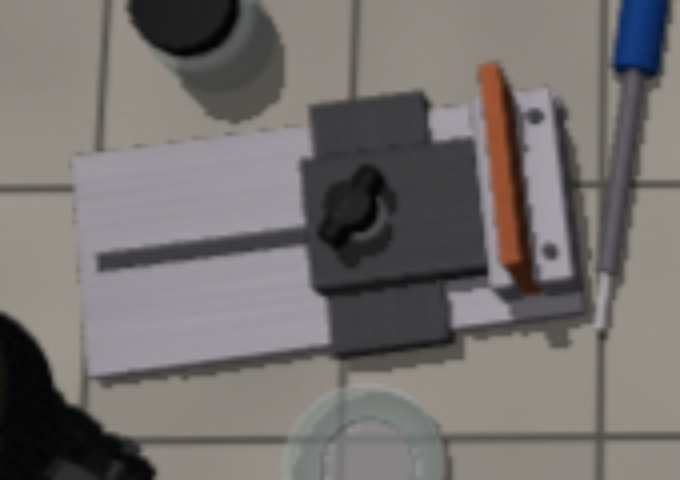

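The picture shows the tile upright between the closed jaws and the wing turned to about -34°, which is roughly 80° clockwise. The measured tile centre is x +2.7, y -105.2 mm in the clamp frame, and the gap is about 10 mm.

```bash
python3 -c "from bench import r; print(r.hand_in())"
```

```text
the job is handed in; nothing more can be done
None
```

The tile stands upright in the photo clamp, about 3 mm off centre and snug against the fixed jaw. The knob is turned about 80° clockwise to lock the carriage, and the job is handed in (no verdict came back).

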